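Gauge the kiln prop, then snap its marker cap onto the ware board

ROBOT

A 6-joint arm with a two-finger parallel gripper is mounted at the origin on the work surface. World frame = base frame: x ahead of the robot, y to its left, z up, the work surface at z = 0. Lengths are in m, angles in rad, forces in N, time in s.
With the tool pointing down it reaches from about 0.275 to 0.875 m from the base axis. Payload 12.5 kg.
Tool frame: the origin (TCP) lies at the very end of the fingers, on their centre line; the grasp point (between the pads) lies 19 mm behind it; x points along the fingers, y is the direction in which the jaws open and shut, and the axes are right-handed (so a half turn about x gives the same grasp; the last joint's range is limited). The gripper opens to 85 mm and grips with 20 to 120 N. Pads are 22 mm wide; open, the fingers measure 114 mm over their backs; the gripper's body (76 mm by 85 mm) begins 54 mm behind the grasp point. The pads swing forward as they close: fully open they stand 13 mm farther back than shut.
Start: joints at [1.121, 0.351, 1.652, -0, 1.139, -0.085], TCP at [0.196, 0.514, 0.231] pointing down, gripper open.
Joint ranges: [-2.75, 2.75], [-0.79, 2.1], [0.01, 2.65], [-1.57, 4.71], [0.07, 3.14], [-2.87, 2.87]. Speed limits (rad/s): [2.22, 2.22, 2.79, 3.14, 3.14, 3.14].

INTERFACE

Orientations are given as a 3x3 rotation matrix whose columns are the frame's x, y, z axes.
In Python, from bench import manip gives the robot as it stands. Calls block until the motion is done:
- manip.move_ptp(position, orientation): joint-space move of the TCP to a pose.
- manip.move_l(position, attitude=None, max_speed=0.15): straight line of the TCP; attitude=None keeps the orientation; max_speed is the mean speed in m/s.
- manip.move_j(angles): joint-space move.
- manip.set_gripper(opening, effort=None): opening from 0.0 (shut) to 1.0 (fully open); effort is the grip in N (None keeps the last); returns when the fingers have stopped.
- manip.dwell(seconds).
- manip.inverse_kinematics(position, orientation): joint angles nearest the present ones, or None.
- manip.grab_frame(name): name is "side" or "top" or "wrist"; returns (picture, depth): 480x640x3 uint8, red, green, blue; 480x640 float32, m along the optical axis (not along the pixel's ray), 0 where there is no reading.
- manip.get_calibration(name): a dict with "camera_matrix" (3x3 intrinsics, pixels), "k1" (the pictures are not rectified: a ray, as slopes to the right and down, at radius r is drawn at 1 + k1 r^2 times it, then the intrinsics apply), "R" (3x3) and "t" (3): a world point X has camera coordinates R X + t. Camera axes: x right, y down, z forward; pixel columns grow to the right and rows downward; lengths in m; the calibration is good to about 2 mm. A picture is of the moment at which its call begins: read the wrist's pose just before it. get_calibration takes no time and is no camera call; for the wrist camera it gives the pose at the moment of the call.
A pose or a line that the arm cannot do raises manip.Unreachable and nothing moves.
- manip.sign_off(): hands the job in, once; it reports no verdict.
Trained networks look in the newest picture that a camera, given by its name, has taken for a name from the list of things; names that differ only in an ending like _2 or _b are one class to them, and where a whole thing is asked for, a point or a joint stands for the part that bears it (a point fixed in the world has none). Each returns a list of dicts, best first, with "confidence" (0 to 1); they miss things now and then, are a little off and sometimes report something else, mostly with a low value. They report only what shows in the picture. A call takes as long as a camera call. They do not tell look-alikes from the thing itself.
- manip.look_for(camera, name): "at" ([x, y, z] in m, in world coordinates, good to about 4 mm: the middle of the surface that is visible of it).
Readings, each from a call of its own:
- manip.current_time(): time.
- manip.current_qpos(): joint angles.
- manip.current_joint_vel(): joint speeds.
- manip.current_joint_torque(): joint torques, N m.
- manip.current_ee_pos(): TCP position.
- manip.current_tcp_rot(): TCP orientation.
- manip.current_force(): force on the tool from outside, world axes, zero at the start.
- manip.current_ft_torque(): the same for the moment, N m.
- manip.current_grip_width(): opening from 0.0 (shut) to 1.0 (fully open).
Only numpy, scipy, OpenCV 4.12 (cv2) and the standard library are available. Lean on these libraries where they do the work, as an engineer would, in place of code of your own. Each camera call takes 0.05 s, during which the arm holds its last target.

TASK

Push the sprung height gauge down until its foot rests on the kiln prop standing under it, see whether that prop is the tall or the short kind, and let the gauge spring back up. Then take the marker cap for that kind (blue for tall, yellow for short), press it onto the stud of the ware board until it clicks, and keep pressing so that it goes fully home against the collar. Finish while still pressing the cap firmly down: do not let up, and leave the other cap, both props and the bowl on the board where they are.

Things in the scene. Friction and masses are not known exactly. Their poses are not given: they have to be found in the camera images.
- gauge_slide (a joint): how far the gauge's slide is pushed down, m: 0 at rest (up), 0.045 at its lower stop. It reads 0.018 when the foot rests on the tall prop and 0.036 on the short prop. A spring pushes it back up: about 1 N to start, 3 N at 0.036
- gauge_pad (a point): centre of the top face of the gauge's red round push pad (36 mm diameter), on top of the vertical slide rod; 215 mm above the table at rest, 197 mm with the foot on the tall prop, 179 mm on the short one. The gauge's green column and arm beside and below it reach 158 mm above the table
- gauge_foot (a point): centre of the underside of the gauge's steel foot disc (28 mm diameter), on the same vertical rod as the pad; 100 mm above the table at rest
- gauge: fixed height gauge: dark steel base plate 130 x 220 mm, 12 mm thick, with a green column (34 x 26 mm) at its +y end and an arm that carries the slide over the plate's centre. Origin at the centre of the plate's underside, on the slide's axis. One prop stands under the foot, the other 68 mm away towards the plate's -y end
- prop_tall: tall kiln prop: loose pinkish fired-clay cylinder, 34 mm diameter, 70 mm high, upright on the gauge's base plate, either under the foot or in the spare place. Origin at the centre of its underside
- prop_short: short kiln prop: the same but 52 mm high, in the other of the two places
- cap_blue: blue marker cap, loose, standing open end down on the table. Outside a plain cylinder 36 mm in diameter and 40 mm high with a flat closed top (white dot), 30 g. Its bore is open below: a 5 mm high inner lip of 17 mm bore at the very bottom, then a wider 25 mm cavity up to 28 mm. Origin at the centre of its underside, z up. For the tall prop
- cap_yellow: yellow marker cap, loose, standing open end down on the table. Outside a plain cylinder 36 mm in diameter and 40 mm high with a flat closed top (white dot), 30 g. Its bore is open below: a 5 mm high inner lip of 17 mm bore at the very bottom, then a wider 25 mm cavity up to 28 mm. Origin at the centre of its underside, z up. For the short prop
- ware_board: fixed wooden board 120 x 220 mm, 20 mm thick, with an upright steel marker stud near its +y end; origin on the table under the stud's axis (the board reaches from y = -170 to +50 mm in its own frame). A dark steel collar (30 mm diameter) rises from the board to 55 mm above the table; on it stands the 14 mm stud, 25 mm tall, tapered over its top 6 mm
- stud_seat (a point): foot of the stud on the collar, 55 mm above the table, z up; a cap fully home has its underside here. Four sprung balls stand 3.5 mm out of the stud 10 mm above: they meet the cap's lip when its underside is 14 mm above, push rises to 8-15 N, then drops (click, at 8 to 5 mm; the balls then draw the cap down, up to 13 N), and rises again on the rigid collar. A firm press at home: 5 to 15 N
- bowl: small light clay bowl, 84 mm across, 45 mm high, loose on the ware board 115 mm from the stud towards -y; leave it alone
Not all that is in view belongs to the job. There is more than one size of the cap_blue; the one meant has the size given above.

How it is judged:
On the way, in this order (a step that is already met when the one before it is completed fails the run):
1. the gauge's foot is pushed down onto the prop under it and rests there (within 0.8 mm of that prop's reading) (((horizontal distance between prop_tall and gauge_foot below 0.02 m and value of joint gauge_slide above 0.0172 m and velocity of joint gauge_slide below 0.01 m/s) or (horizontal distance between prop_short and gauge_foot below 0.02 m and value of joint gauge_slide above 0.0352 m and velocity of joint gauge_slide below 0.01 m/s))), for 0.2 s.
2. the gauge is back up and the cap for that prop is clicked fully home on the stud (((horizontal distance between prop_tall and gauge_foot below 0.02 m and value of joint gauge_slide below 0.005 m and z of cap_blue in the frame of stud_seat between -0.004 and 0.003 m and horizontal distance between cap_blue and stud_seat below 0.004 m and angle between cap_blue's own z axis and vertical below 0.12 rad) or (horizontal distance between prop_short and gauge_foot below 0.02 m and value of joint gauge_slide below 0.005 m and z of cap_yellow in the frame of stud_seat between -0.004 and 0.003 m and horizontal distance between cap_yellow and stud_seat below 0.004 m and angle between cap_yellow's own z axis and vertical below 0.12 rad))), for 0.2 s.
At the end, for the whole second after the job is handed in: Gauge back up (below 5 mm), both props upright and unmoved; the right cap home on the stud (underside within 3 mm of the collar, 4 mm of the axis, tilt under 0.12 rad), at rest and still pushed onto the collar with over 3 N through the last second (value of joint gauge_slide below 0.005 m and angle between each of prop_tall, prop_short's own z axis and vertical below 0.1 rad and ((horizontal distance between prop_tall and gauge_foot below 0.02 m and z of cap_blue in the frame of stud_seat between -0.004 and 0.003 m and horizontal distance between cap_blue and stud_seat below 0.004 m and angle between cap_blue's own z axis and vertical below 0.12 rad and contact force between cap_blue and ware_board above 3 N and linear speed of cap_blue below 0.02 m/s) or (horizontal distance between prop_short and gauge_foot below 0.02 m and z of cap_yellow in the frame of stud_seat between -0.004 and 0.003 m and horizontal distance between cap_yellow and stud_seat below 0.004 m and angle between cap_yellow's own z axis and vertical below 0.12 rad and contact force between cap_yellow and ware_board above 3 N and linear speed of cap_yellow below 0.02 m/s))); the arm keeps its last pose, push and grip.
It fails at once if the cap of the other kind is moved more than 30 mm ((horizontal distance between prop_tall and gauge_foot below 0.02 m and distance of cap_yellow from where it was at the start of the episode above 0.03 m) or (horizontal distance between prop_short and gauge_foot below 0.02 m and distance of cap_blue from where it was at the start of the episode above 0.03 m)).
It fails at once if a prop is shifted more than 15 mm (distance of any of prop_tall, prop_short from where it was at the start of the episode above 0.015 m).
It fails at once if the bowl on the ware board is moved more than 30 mm (distance of bowl from where it was at the start of the episode above 0.03 m).
It also fails if it takes over 54 s, if anything falls off the work surface, if the arm or the gripper's body presses on something with over 40 N, if the wrist force passes 120 N, or if a joint passes its speed limit or range.

## Working session

There is one attempt and no reset: what is moved stays moved. The work goes in short steps, each a Python script; the robot and the scene stay as the last script left them, time stands still between calls to the robot, and variables do not carry over. Pictures are saved under pics/ and viewed, and the job is handed in when it is done.

```bash
ls; mkdir -p pics
python3 - <<'E'
from bench import manip
import cv2,numpy as np
for c in ["side","top"]:
    p,d=manip.grab_frame(c); cv2.imwrite(f"pics/{c}0.png",p[:,:,::-1]); np.save(f"{c}_d.npy",d); np.save(f"{c}_p.npy",p)
    for n in ["gauge_pad","gauge","prop_tall","prop_short","cap_blue","cap_yellow","ware_board","bowl"]:
        for r in manip.look_for(c,n): print(c,n,np.round(r["at"],3),round(r["confidence"],2))
print(manip.current_time(),manip.current_tcp_rot(),manip.current_force())
E
```

```text
pics
side gauge_pad [0.575 0.144 0.186] 0.59
side gauge [0.572 0.14  0.011] 0.85
side prop_short [0.552 0.072 0.044] 0.67
side cap_blue [ 0.59  -0.059  0.03 ] 0.84
side cap_blue [ 0.604 -0.141  0.024] 0.75
side cap_blue [ 0.524 -0.09   0.021] 0.52
side cap_yellow [ 0.444 -0.034  0.032] 0.71
side ware_board [ 0.498 -0.319  0.022] 0.74
side bowl [ 0.51  -0.338  0.048] 0.89
top gauge_pad [0.576 0.146 0.213] 0.59
top prop_tall [0.572 0.133 0.067] 0.66
top prop_tall [0.552 0.078 0.069] 0.61
top prop_short [0.553 0.079 0.07 ] 0.9
top cap_blue [ 0.592 -0.047  0.043] 0.76
top cap_yellow [ 0.444 -0.03   0.039] 0.64
top cap_yellow [0.569 0.132 0.069] 0.5
top ware_board [ 0.504 -0.267  0.023] 0.84
top bowl [ 0.514 -0.362  0.039] 0.95
0.9 [[ 1.99138993e-05  3.56731308e-01  9.34207029e-01]
 [-2.06549847e-06  9.34207029e-01 -3.56731308e-01]
 [-1.00000000e+00  5.17430815e-06  1.93405327e-05]] [ 0.04764124 -0.89692908 -0.2318585 ]
```

View pics/side0.png

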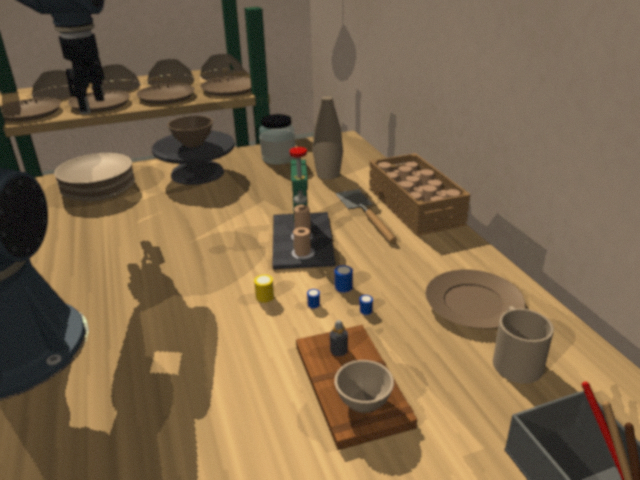

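View pics/top0.png

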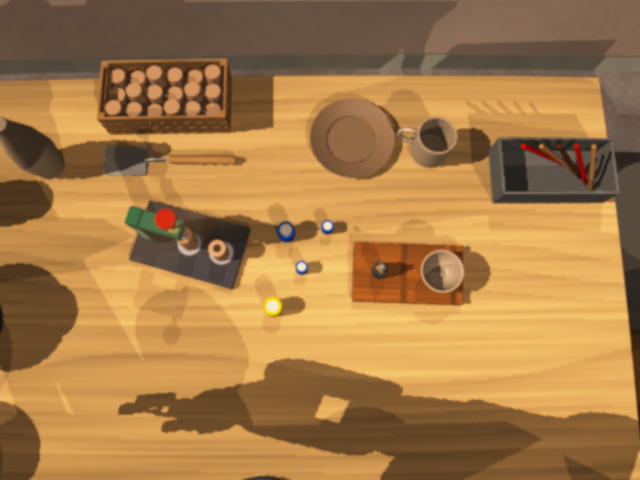

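```bash
cat > h.py <<'E'
from bench import manip
import cv2,numpy as np
def cloud(c,d,cal=None):
    cal=cal or manip.get_calibration(c); K=np.array(cal["camera_matrix"]);k1=cal["k1"]
    v,u=np.mgrid[0:480,0:640]
    q=cv2.undistortPoints(np.stack([u.ravel(),v.ravel()],1).astype(np.float64)[:,None],K,np.array([k1,0,0,0.])).reshape(480,640,2)
    P=np.dstack([q[...,0]*d,q[...,1]*d,d])
    return (P-np.array(cal["t"]))@np.array(cal["R"])
def circ(P,m,zmin,zmax):
    s=m&(P[...,2]>zmin)&(P[...,2]<zmax)
    p=P[s][:,:2].astype(np.float32)
    (c,r)=cv2.minEnclosingCircle(p); return len(p),np.round(c,4),round(r,4),np.round(p.mean(0),4),np.round(np.median(P[s][:,2]),4)
E
python3 - <<'E'
from h import *
im=[]
for c,b in (("top",(200,330,240,400)),("side",(250,330,230,400)),("side",(140,270,250,360)),("top",(195,300,110,260))):
    p=np.load(c+"_p.npy"); x=p[b[0]:b[1],b[2]:b[3],::-1]; im.append(cv2.resize(x,(400,300),interpolation=cv2.INTER_CUBIC))
cv2.imwrite("pics/z0.png",np.vstack([np.hstack(im[:2]),np.hstack(im[2:])]))
d=np.load("top_d.npy");P=cloud("top",d)
X,Y,Z=P[...,0],P[...,1],P[...,2]
for n,x,y,r,z0,z1 in (("pad",.576,.146,.03,.205,.225),("blueA",.592,-.047,.03,.03,.06),("blueB",.604,-.141,.025,.015,.06),("blueC",.524,-.09,.025,.015,.06),("yel",.444,-.03,.03,.03,.06),("prop1",.572,.133,.03,.04,.09),("prop2",.552,.078,.03,.04,.09),("bowl",.514,-.362,.06,.03,.09)):
    print(n,circ(P,np.hypot(X-x,Y-y)<r,z0,z1))
m=(Z>.012)&(Z<.028)&(np.abs(X-.5)<.11)&(Y<-.18)&(Y>-.46)
print("board",cv2.minAreaRect(P[m][:,:2].astype(np.float32)*1000))
m=(Z>.045)&(Z<.09)&(np.abs(X-.51)<.05)&(Y<-.2)&(Y>-.3); print("stud",P[m].mean(0),m.sum(),P[m].max(0),P[m].min(0))
m=(Z>.006)&(Z<.02)&(np.abs(X-.56)<.12)&(Y>.0)&(Y<.3)
print("plate",cv2.minAreaRect(P[m][:,:2].astype(np.float32)*1000))
E
```

```text
pad (349, array([0.574 , 0.1489]), 0.0183, array([0.5739, 0.1481], dtype=float32), np.float64(0.2151))
blueA (262, array([ 0.5956, -0.0463]), 0.0182, array([ 0.5951, -0.0465], dtype=float32), np.float64(0.0402))
blueB (130, array([ 0.606, -0.13 ]), 0.0123, array([ 0.6053, -0.1297], dtype=float32), np.float64(0.0272))
blueC (128, array([ 0.5232, -0.0775]), 0.0128, array([ 0.5227, -0.077 ], dtype=float32), np.float64(0.0279))
yel (273, array([ 0.4448, -0.0205]), 0.0183, array([ 0.4443, -0.0208], dtype=float32), np.float64(0.0406))
prop1 (195, array([0.576 , 0.1456]), 0.0172, array([0.5703, 0.1387], dtype=float32), np.float64(0.0778))
prop2 (279, array([0.5546, 0.0838]), 0.0175, array([0.5528, 0.0823], dtype=float32), np.float64(0.0637))
bowl (1125, array([ 0.5064, -0.3491]), 0.0421, array([ 0.5102, -0.3548], dtype=float32), np.float64(0.0475))
board ((511.2254333496094, -291.695556640625), (222.4595489501953, 121.82701873779297), 87.36079406738281)
stud [ 0.51186101 -0.22910391  0.06193034] 197 [ 0.52775839 -0.21596773  0.08406842] [ 0.49923548 -0.24459322  0.04526729]
plate ((561.38232421875, 153.03465270996094), (294.2633056640625, 234.81280517578125), 88.22733306884766)
```

View pics/z0.png

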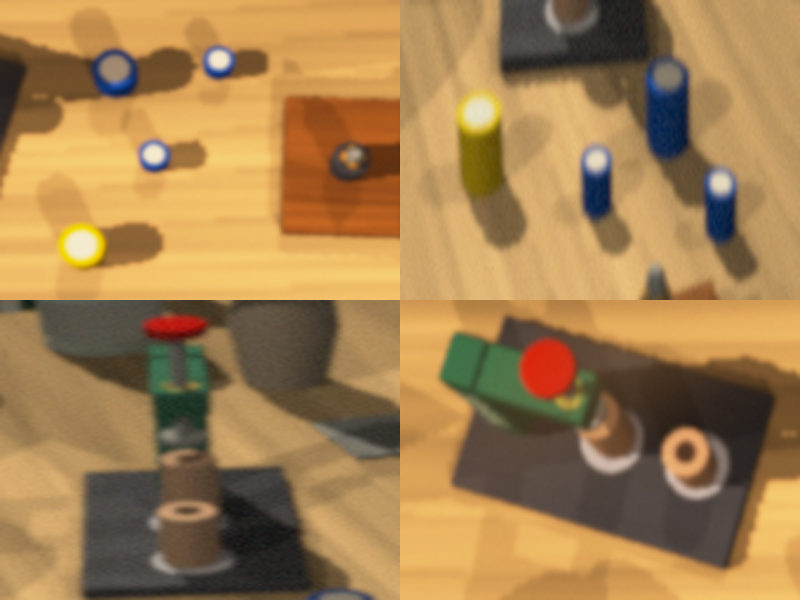

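```bash
cat >> h.py <<'E'
def down(yx,yy):
    y=np.array([yx,yy,0.]);y/=np.linalg.norm(y);x=np.array([0,0,-1.]);return np.stack([x,y,np.cross(x,y)],1)
RA=down(1,0);RB=down(-1,0)
E
python3 - <<'E'
from h import *
for R in (RA,RB,down(.36,.93)):
    for p in ([.595,-.046,.2],[.512,-.23,.2],[.574,.1485,.26]): print(np.round(manip.inverse_kinematics(p,R),2))
R=down(.36,.93)
manip.set_gripper(0.0)
manip.move_ptp([.574,.1485,.27],R)
print(manip.current_time(),manip.current_force(),manip.current_ee_pos())
manip.move_l([.574,.1485,.220],max_speed=.1)
f0=manip.current_force();print(f0)
manip.move_l([.574,.1485,.203],max_speed=.04)
for z in np.arange(.203,.193,-.001):
    manip.move_l([.574,.1485,z],max_speed=.02); f=manip.current_force()-f0
    print(round(z,4),np.round(f,2),np.round(manip.current_ee_pos(),4),round(manip.current_time(),2))
    if f[2]>9: break
manip.dwell(.4)
p,d=manip.grab_frame("side");cv2.imwrite("pics/side1.png",p[140:270,240:370,::-1].repeat(4,0).repeat(4,1))
print(manip.current_force()-f0,manip.current_ee_pos())
E
```

```text
[-0.16  0.47  1.56 -0.    1.12 -0.16]
[-0.51  0.41  1.65 -0.    1.08 -0.51]
[ 0.17  0.4   1.5  -0.    1.24  0.17]Traceback (most recent call last):
  File "<stdin>", line 3, in <module>
    return _wrapfunc(a, 'round', decimals=decimals, out=out)
    return _wrapit(obj, method, *args, **kwds)
    result = getattr(arr, method)(*args, **kwds)
TypeError: unsupported operand type(s) for *: 'NoneType' and 'float'
```

Run:
```python
from h import *
R=RA
manip.set_gripper(0.0)
manip.move_ptp([.574,.1485,.27],R)
print(manip.current_time(),manip.current_force(),manip.current_ee_pos())
manip.move_l([.574,.1485,.220],max_speed=.1)
f0=manip.current_force();print(f0)
manip.move_l([.574,.1485,.203],max_speed=.04)
for z in np.arange(.203,.193,-.001):
    manip.move_l([.574,.1485,z],max_speed=.02); f=manip.current_force()-f0
    print(round(z,4),np.round(f,2),np.round(manip.current_ee_pos(),4),round(manip.current_time(),2))
    if f[2]>9: break
manip.dwell(.4)
p,d=manip.grab_frame("side");cv2.imwrite("pics/side1.png",p[140:270,240:370,::-1].repeat(4,0).repeat(4,1))
print(manip.current_force()-f0,manip.current_ee_pos())
```

```text
3.575 [-0.57753501 -0.78455915 -0.45192561] [0.57368413 0.14934455 0.26994328]
[0.02673934 0.283776   0.72141168]
0.203 [-2.08 -0.46  1.13] [0.5739 0.1485 0.2031] 5.05
0.202 [-1.09 -0.83  0.71] [0.574  0.1485 0.202 ] 5.3
0.201 [ 0.04 -1.37  1.74] [0.574  0.1485 0.201 ] 5.55
0.2 [ 0.21 -0.49  0.47] [0.5741 0.1485 0.2   ] 5.8
0.199 [-0.14 -0.99  1.89] [0.5741 0.1485 0.199 ] 6.05
0.198 [-0.08 -0.96  1.83] [0.5741 0.1485 0.198 ] 6.3
0.197 [0.38 0.05 1.66] [0.5741 0.1485 0.1971] 6.55
0.196 [-3.47 -1.9  11.44] [0.5741 0.1485 0.197 ] 6.8
[-3.4710575  -1.30499685 11.13601445] [0.57416393 0.14852837 0.19704747]
```

View pics/side1.png

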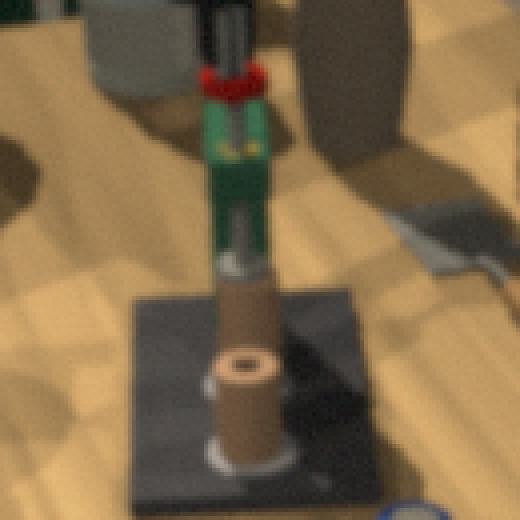

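The view shows the foot (about 240,262) resting on the rear prop. The stop came at pad height 0.197 m with an 11 N rise, so it is the tall prop and I need the blue cap. Next I let the gauge up and take wrist views of the cap and the stud.

Run:
```python
from h import *
manip.move_l([.574,.1485,.25],max_speed=.1)
manip.set_gripper(1.0)
for n,p in (("stud",[.512,-.231,.23]),("cap",[.5955,-.0465,.19])):
    manip.move_ptp(p,RA); manip.dwell(.15)
    cal=manip.get_calibration("wrist"); im,d=manip.grab_frame("wrist")
    np.savez(n+".npz",im=im,d=d,K=cal["camera_matrix"],k1=cal["k1"],R=cal["R"],t=cal["t"])
    cv2.imwrite(f"pics/w_{n}.png",im[:,:,::-1]); print(n,manip.current_ee_pos(),manip.current_time())
    P=cloud("wrist",d,cal);X,Y,Z=P[...,0],P[...,1],P[...,2]
    for (z0,z1) in ((.03,.06),(.045,.06),(.06,.09),(.074,.09)):
        try: print(z0,z1,circ(P,np.hypot(X-p[0],Y-p[1])<.03,z0,z1))
        except Exception as e: print(e)
```

```text
stud [ 0.51236757 -0.23028357  0.23004313] 10.3583
0.03 0.06 (754, array([ 0.5169, -0.2339]), 0.0151, array([ 0.5168, -0.2287], dtype=float32), np.float64(0.0541))
0.045 0.06 (638, array([ 0.5169, -0.2339]), 0.0151, array([ 0.5169, -0.23  ], dtype=float32), np.float64(0.0543))
0.06 0.09 (453, array([ 0.517 , -0.2337]), 0.0105, array([ 0.517 , -0.2318], dtype=float32), np.float64(0.0739))
0.074 0.09 (222, array([ 0.5173, -0.2375]), 0.005, array([ 0.5171, -0.2331], dtype=float32), np.float64(0.0777))
cap [ 0.59540621 -0.04786898  0.19041948] 11.4
0.03 0.06 (1823, array([ 0.5994, -0.0497]), 0.0181, array([ 0.5993, -0.0487], dtype=float32), np.float64(0.0395))
0.045 0.06 (0, array([0., 0.]), 0.0, array([nan, nan], dtype=float32), np.float64(nan))
0.06 0.09 (0, array([0., 0.]), 0.0, array([nan, nan], dtype=float32), np.float64(nan))
0.074 0.09 (0, array([0., 0.]), 0.0, array([nan, nan], dtype=float32), np.float64(nan))h.py:12: RuntimeWarning: Mean of empty slice.
  (c,r)=cv2.minEnclosingCircle(p); return len(p),np.round(c,4),round(r,4),np.round(p.mean(0),4),np.round(np.median(P[s][:,2]),4)
  ret = um.true_divide(
  return _methods._mean(a, axis=axis, dtype=dtype,
  ret = ret.dtype.type(ret / rcount)
```

View pics/w_stud.png

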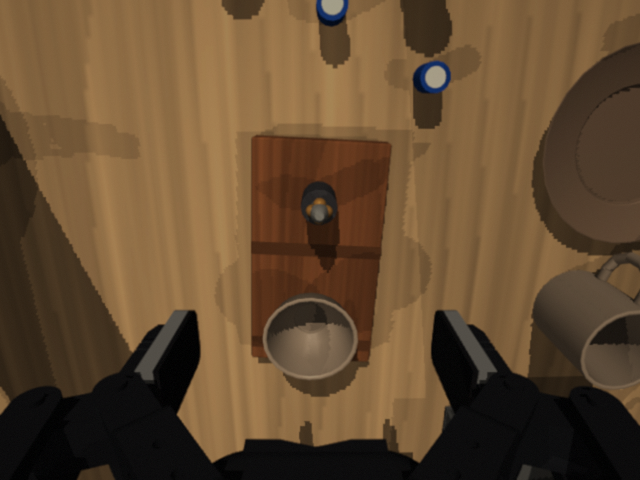

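View pics/w_cap.png

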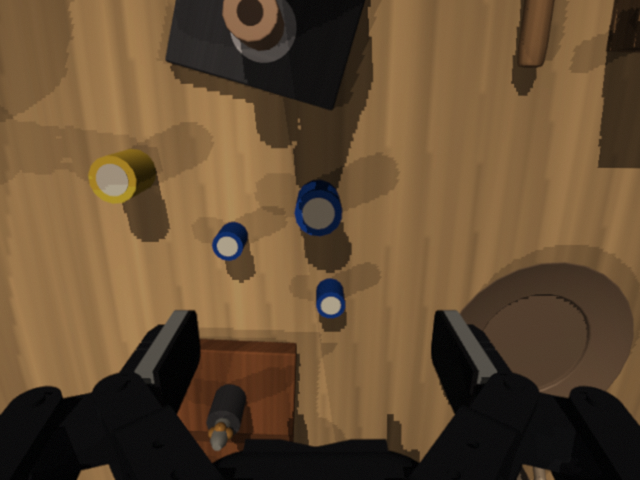

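Run:
```python
from h import *
cal=manip.get_calibration("wrist");K=np.array(cal["camera_matrix"]);print(K,cal["k1"])
e=manip.current_ee_pos();print(e)
R,t=np.array(cal["R"]),np.array(cal["t"]);print("cam",-R.T@t-e,np.round(R,3))
def pr(X): return cv2.projectPoints(np.array([X],float),cv2.Rodrigues(R)[0],t,K,np.array([cal["k1"],0,0,0.]))[0].ravel()
for dz in (0,.019,.04): print(dz,pr(e+[0,0,dz]))
z=np.load("cap.npz");P=cloud("wrist",z["d"],{"camera_matrix":z["K"],"k1":z["k1"],"R":z["R"],"t":z["t"]})
for u,v in ((190,315),(185,330),(440,315),(445,330)): print(u,v,P[v,u]-[ 0.59540621,-0.04786898,0.19041948])
s=np.load("stud.npz");im=np.vstack([np.hstack([cv2.resize(s["im"][150:270,240:400],(400,300)),cv2.resize(z["im"][150:270,240:400],(400,300))])]);cv2.imwrite("pics/zz.png",im[:,:,::-1])
```

```text
[[408.74304616   0.         315.28484014]
 [  0.         408.74304616 232.65148902]
 [  0.           0.           1.        ]] -0.049138961077690224
[ 0.59540621 -0.04786898  0.19041948]
cam [0.00178525 0.08033122 0.1419549 ] [[ 1.    -0.002  0.   ]
 [-0.002 -0.949  0.316]
 [-0.    -0.316 -0.949]]
0 [310.98465872 312.51022237]
0.019 [310.46025512 339.73424864]
0.04 [309.70781895 378.91089701]
190 315 [-0.0407065   0.0103911   0.02044748]
185 330 [-0.0407105   0.00849487  0.0268106 ]
440 315 [0.04465282 0.00899098 0.01829151]
445 330 [0.0446247 0.0071104 0.0248481]
```

View pics/zz.png

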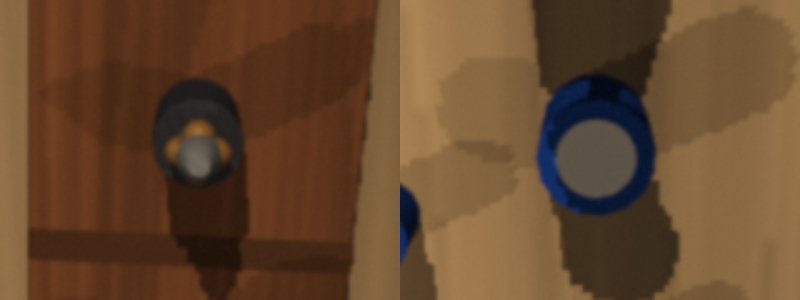

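Run:
```python
from h import *
manip.set_gripper(0.75)
T=np.array([.5972,-.0485,0])
manip.move_l(T+[0,0,.06],max_speed=.12)
manip.move_l(T+[0,0,.006],max_speed=.08); print(manip.current_ee_pos())
manip.set_gripper(0.0,60); print("w",manip.current_grip_width(),manip.current_force())
manip.move_l(T+[0,0,.15],max_speed=.12);manip.dwell(.3)
cal=manip.get_calibration("wrist"); e=manip.current_ee_pos();im,d=manip.grab_frame("wrist")
np.savez("held.npz",im=im,d=d,K=cal["camera_matrix"],k1=cal["k1"],R=cal["R"],t=cal["t"],e=e)
cv2.imwrite("pics/w_held.png",im[:,:,::-1]);P=cloud("wrist",d,cal)-e
print(e,manip.current_time())
m=(im[...,2]>60)&(im[...,2].astype(int)>im[...,0]*1.6); m&=np.linalg.norm(P[...,:2],axis=2)<.03
p=P[m];print(len(p),p.min(0),p.max(0),p.mean(0))
```

```text
[ 0.59743956 -0.04853056  0.00623204]
w 0.40891292879136937 [-0.3576526   0.1194564   5.12741606]
[ 0.59708021 -0.04849879  0.14970528] 15.875
7716 [-0.015304   -0.01916781 -0.00841584] [0.01906492 0.01719422 0.03441214] [0.00119176 0.00682538 0.02463491]
```

View pics/w_held.png

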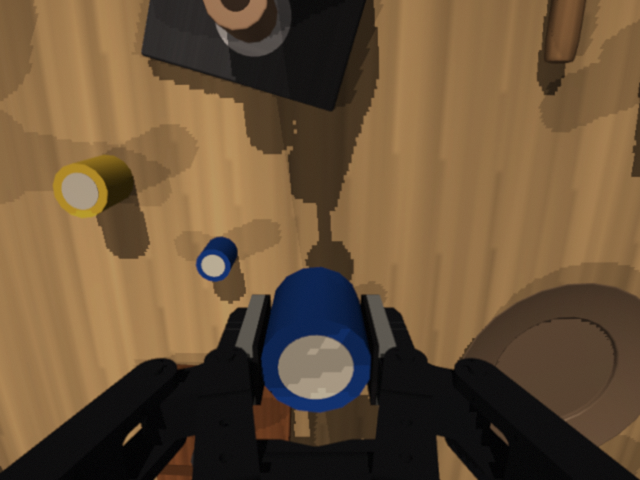

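Run:
```python
from h import *
z=np.load("held.npz");cal={k:z[k] for k in("K","k1","R","t")};cal["camera_matrix"]=z["K"]
P=cloud("wrist",z["d"],cal)-z["e"];im=z["im"].astype(int)
near=np.hypot(P[...,0]-.002,P[...,1])<.025
b=im[...,2]>im[...,0]*1.6
print(circ(P,near&b,.0295,.045))
v,u=np.nonzero((np.abs(P[...,2]-.034)<.004)&near&~b); q=P[v,u];print("dot",q.min(0),q.max(0),q.mean(0))
A=np.c_[q[:,:2],np.ones(len(q))];print("tilt",np.linalg.lstsq(A,q[:,2],rcond=None)[0])
s=b&near&(P[...,2]<.028)&(P[...,2]>.0)&(P[...,1]>0.005);q=P[s]
A=np.c_[q[:,:2],np.ones(len(q))];c=np.linalg.lstsq(A,-(q[:,:2]**2).sum(1),rcond=None)[0];print("sidefit",-c[:2]/2,np.sqrt((c[:2]**2).sum()/4-c[2]))
s=np.load("stud.npz");cal={k:s[k] for k in("K","k1","R","t")};cal["camera_matrix"]=s["K"]
P=cloud("wrist",s["d"],cal)
for h in((.05,.058),(.056,.085)):
    q=P[(np.hypot(P[...,0]-.517,P[...,1]+.233)<.03)&(P[...,2]>h[0])&(P[...,2]<h[1])];print(h,q.min(0),q.max(0),(q.min(0)+q.max(0))/2)
g=cv2.resize(s["im"][170:240,290:350],(600,700),interpolation=cv2.INTER_CUBIC)[:600];cv2.imwrite("pics/st.png",g[:,:,::-1])
```

```text
(4783, array([ 0.0007, -0.0014]), 0.0199, array([0.0018, 0.0014], dtype=float32), np.float64(0.0326))
dot [-0.02113985 -0.0188308   0.03001554] [0.02498666 0.01101352 0.0379962 ] [0.00179329 0.00023332 0.03364737]
tilt [0.00309327 0.02021892 0.03363711]
sidefit [ 0.00181378 -0.00125447] 0.017667690508914462
(0.05, 0.058) [ 0.50253319 -0.24867542  0.05006509] [ 0.53160364 -0.21918079  0.05752889] [ 0.51706841 -0.23392811  0.05379699]
(0.056, 0.085) [ 0.50670804 -0.24586435  0.05603313] [ 0.52810594 -0.22332589  0.08061905] [ 0.51740699 -0.23459512  0.06832609]
```

View pics/st.png

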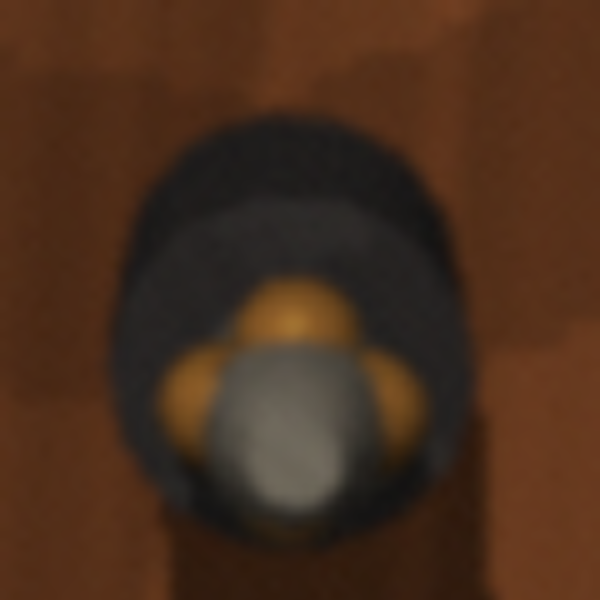

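Run:
```python
from h import *
T=np.array([.5153,-.2326,0])
manip.move_l(T+[0,0,.13],max_speed=.15)
manip.move_l(T+[0,0,.092],max_speed=.08);manip.dwell(.3)
f0=manip.current_force();print(f0,manip.current_ee_pos())
p,d=manip.grab_frame("side");cv2.imwrite("pics/side2.png",p[280:430,280:430,::-1].repeat(4,0).repeat(4,1))
for z in (.088,.086,.084,.082,.080,.078,.076):
    manip.move_l(T+[0,0,z],max_speed=.03); f=manip.current_force()-f0
    print(z,np.round(f,1),np.round(manip.current_ee_pos(),4),np.round(manip.current_ft_torque(),2),round(manip.current_time(),2))
    if np.linalg.norm(f)>7: break
```

```text
[-0.10015126 -0.48594992 -1.05658891] [ 0.51545107 -0.23267943  0.09237193]
0.088 [-0.2 -0.   0.8] [ 0.5152 -0.2325  0.0877] [-0.02  0.02 -0.02] 18.63
0.086 [0.5 0.6 1.1] [ 0.5152 -0.2325  0.0859] [-0.09 -0.02  0.01] 18.88
0.084 [-0.2 -0.4  1. ] [ 0.5152 -0.2326  0.0839] [ 0.02  0.09 -0.01] 19.13
0.082 [ 0.6  0.2 -0.1] [ 0.5152 -0.2326  0.0819] [-0.02  0.01 -0.02] 19.38
0.08 [-0.1  0.2  0. ] [ 0.5152 -0.2326  0.0798] [ 0.01 -0.   -0.01] 19.63
0.078 [ 0.3 -0.   1.1] [ 0.5152 -0.2326  0.0778] [ 0.01 -0.   -0.  ] 19.88
0.076 [ 0.2 -0.3  0.3] [ 0.5152 -0.2326  0.0759] [0.01 0.01 0.  ] 20.13
```

View pics/side2.png

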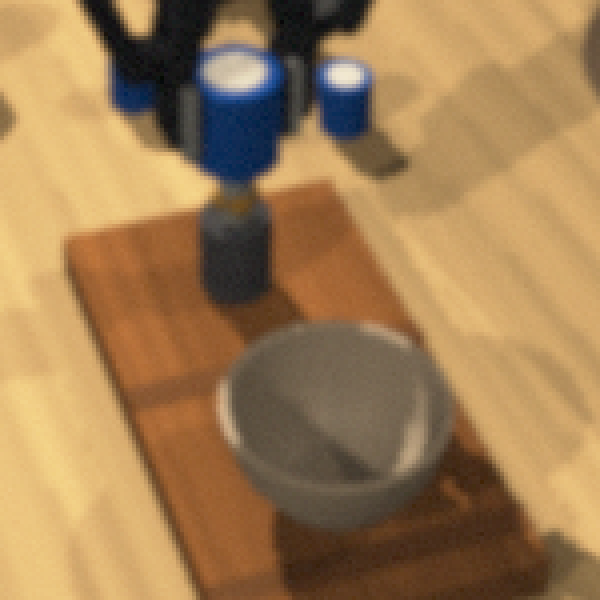

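The cap (about 238,110) is centred above the stud (237,190). It went down over the stud with no side load. Next I press through the click, using a firmer grip.

Run:
```python
from h import *
T=np.array([.5153,-.2326,0]);f0=np.array([-.1,-.4,-.6])
manip.set_gripper(0.0,100)
z=.075
while z>.057:
    manip.move_l(T+[0,0,z],max_speed=.02); f=manip.current_force()-f0; e=manip.current_ee_pos()
    print(round(z,4),np.round(f,1),np.round(e,4),round(manip.current_time(),2))
    if e[2]<.0635 and f[2]>9: break
    if f[2]>25: break
    z-=.001 if z>.0625 else .0005
manip.dwell(.4);print(manip.current_force()-f0,manip.current_ee_pos())
for c in("side","top"):
    p,d=manip.grab_frame(c);cv2.imwrite(f"pics/{c}3.png",p[:,:,::-1])
    if c=="side":cv2.imwrite("pics/side3z.png",p[280:430,280:430,::-1].repeat(4,0).repeat(4,1))
```

```text
0.075 [ 0.2 -0.   2.4] [ 0.5154 -0.2327  0.0751] 20.6
0.074 [-1.4  1.7  8.2] [ 0.5156 -0.2328  0.0746] 20.85
0.073 [0.4 0.5 8.6] [ 0.5158 -0.2329  0.0738] 21.1
0.072 [-1.1  0.4  5.8] [ 0.5156 -0.2328  0.0725] 21.35
0.071 [-0.7 -0.7  0.8] [ 0.5153 -0.2327  0.0709] 21.6
0.07 [ 0.6 -0.6 -1.2] [ 0.5152 -0.2326  0.0697] 21.85
0.069 [ 0.4 -0.6 -0.6] [ 0.5152 -0.2326  0.0688] 22.1
0.068 [ 0.9  0.6 -2.5] [ 0.5152 -0.2326  0.0678] 22.35
0.067 [ 1.8 -0.2 -4.7] [ 0.515  -0.2324  0.0665] 22.6
0.066 [ 1.9 -1.7 -9.6] [ 0.515  -0.2325  0.0655] 22.85
0.065 [  2.2  -2.6 -13.7] [ 0.515  -0.2325  0.0645] 23.1
0.064 [-0.1  0.2 -7.2] [ 0.5153 -0.2326  0.0641] 23.35
0.063 [-0.9 -0.8 -1. ] [ 0.5156 -0.2327  0.0634] 23.6
0.062 [-0.   0.5  0. ] [ 0.5155 -0.2327  0.0622] 23.85
0.0615 [-1.   0.3  6.5] [ 0.5155 -0.2327  0.0619] 24.1
0.061 [-3.9  2.7 11.9] [ 0.5155 -0.2327  0.0619] 24.35
[-3.3224761   1.58726539 12.42019074] [ 0.51550238 -0.23268525  0.0618686 ]
```

View pics/side3z.png

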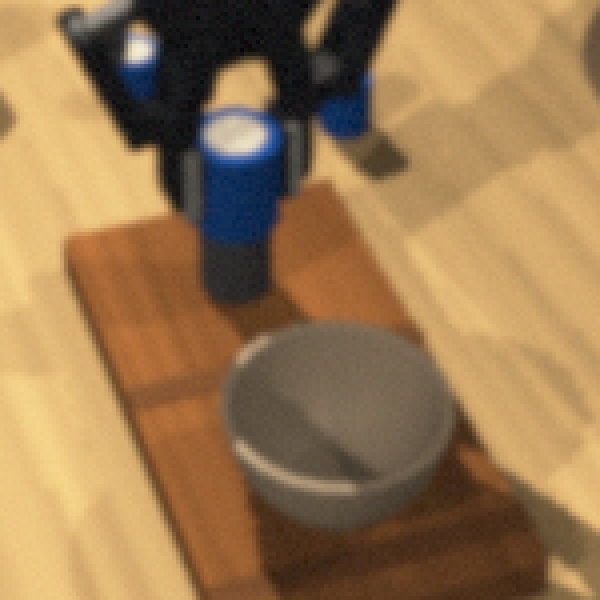

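Run:
```python
from h import *
p,d=manip.grab_frame("top");P=cloud("top",d);X,Y=P[...,0],P[...,1]
for n,x,y,r,a,b in(("pad",.576,.146,.03,.18,.23),("yel",.444,-.02,.03,.03,.06),("prop2",.5546,.0838,.03,.055,.09),("bowl",.5064,-.349,.055,.05,.075)):
    print(n,circ(P,np.hypot(X-x,Y-y)<r,a,b))
print(manip.current_force(),manip.current_ee_pos(),manip.current_time())
```

```text
pad (348, array([0.5743, 0.1488]), 0.0183, array([0.574 , 0.1481], dtype=float32), np.float64(0.2151))
yel (274, array([ 0.4446, -0.0203]), 0.0183, array([ 0.4443, -0.0209], dtype=float32), np.float64(0.0405))
prop2 (247, array([0.5549, 0.0836]), 0.0173, array([0.554 , 0.0829], dtype=float32), np.float64(0.064))
bowl (296, array([ 0.5046, -0.3538]), 0.0414, array([ 0.5015, -0.3746], dtype=float32), np.float64(0.062))
[-3.83761745  2.47331973 11.71971924] [ 0.51552099 -0.23268578  0.06187893] 24.9
```

View pics/side3.png

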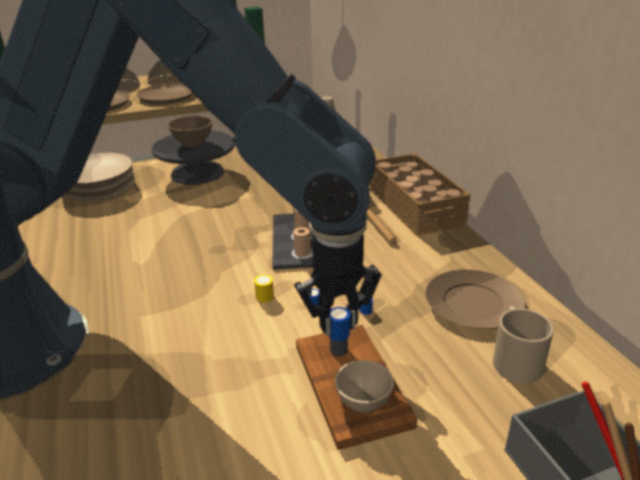

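The side view shows the blue cap home on the collar at about (340,325). The gauge pad is back at 0.215 m, and the yellow cap, the spare prop and the bowl are in place.

```bash
python3 -c "
from bench import manip
manip.sign_off()"
```

```text
the job is handed in; nothing more can be done
```

I pressed the blue cap fully home on the stud and handed the job in at about 25 s, with the arm still pressing down.

- **Gauge:** I pushed it down with the fingers shut. The foot stopped hard at pad height 0.197 m (slide 0.018) with about 11 N, so the prop under it is the tall one. I then let the gauge spring back up.
- **Cap:** I gripped the 36 mm blue cap, not one of the two smaller look-alikes. Pressing it onto the stud took about 9 N, then it clicked and the balls pulled it down at up to about 14 N. It came up rigid on the collar, and I kept pressing with about 12 N.

**Last checks:**
- The pad is back at 0.215 m.
- The yellow cap and the spare short prop are within 1 mm of where they were.
- The bowl's upright and looks untouched; the arm never went near it. The depth fits put its centre about 5 mm apart, because the height bands differed and the gripper partly hid it.
- The cap stopped about 0.9 mm above the height I predicted. I put this down to a small slip in the grip, since the stop was rigid.
- I didn't re-measure the tall prop after the push, because the arm hid it from the side camera.
- The wrist camera read about 2 mm off in x compared with the fingers, and I corrected for that.

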